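Zero and lock the polariscope analyser

TASK

Get the glass-strain polariscope ready for checking the vial that stands on its light plate: with a fingertip, gently push the finger post round until the analyser's pointer lines up with the long zero line of the black scale collar, then push the clamp lever all the way round to its closed stop so that the setting is locked. Only push, do not take hold of anything; leave the scale collar as it is set and do not disturb the vial, dropper bottle, jar and weighing boat.

Things in the scene. Friction and masses are not known exactly. Their poses are not given: they have to be found in the camera images.
- polariscope: Bench polariscope fixed to the worktop: white lamp base 124 x 180 x 44 mm, an aluminium column at its +y end, and a white head ring 148 mm across above the light plate. Origin: on the worktop under the vertical axis on which analyser and scale collar turn; z up, -x the front, +y towards the column. Heights above the worktop: head ring and arm top 152 mm, collar top 158 mm, analyser ring top 164 mm.
- analyser (a joint): Angle (rad) of the analyser: aluminium ring 108 mm across with a clear window, a pointer and a finger post. 0: pointer and post point to the polariscope's -x; positive counter-clockwise seen from above. It turns against friction (about 0.14 N m, 3 N at the post), stays where it is left, stops at -1.2 and 2.7. The zero line always lies clockwise of where the pointer starts.
- scale_collar (a joint): Angle (rad) of the black scale collar (outer diameter 144 mm, white lines every 10 degrees): direction of its long zero line, counted as for the analyser, so the pointer is on the zero line when the two angles are equal. Stiff (0.8 N m); must not be turned.
- clamp (a joint): Angle (rad) of the clamp lever: 0 fully open (lever points to the polariscope's -x), 1.5 closed stop (lever points nearly to +y). Grows clockwise seen from above, friction about 0.12 N m, stays where it is left. Pivot: vertical, at x 0, y +88 mm of the polariscope. From about half way a brake inside the head bears on the analyser; closed, it holds the post against about 10 N; closing does not turn the analyser noticeably.
- pointer_tip (a point): Just ahead of the tip of the analyser's arrow pointer, 62 mm from the axis, 160 mm above the worktop.
- zero_line (a point): Point on the long zero line of the scale collar, 62 mm from the axis, on the collar's top. The line runs the full width of the collar, 3 mm wide, and ends at a small lug on the outer rim.
- finger_post (a point): Middle of the black upright finger post on the analyser ring, 47 mm from the axis on the pointer's side: shaft 11 mm across, knob 14 mm across on top, from 164 to 194 mm above the worktop; this point is 179 mm up.
- clamp_ball (a point): Centre of the grey ball, 16 mm across, at the end of the steel clamp lever, 46 mm from its pivot, 186 mm above the worktop; the arm slopes down from it to the hub.
- sample_vial: Capped glass vial 25 mm across, 58 mm tall, standing on the light plate under the head; origin at the centre of its underside. Not to be touched.
- dropper: Amber dropper bottle 27 mm across, 91 mm tall, on the worktop; origin at the centre of its underside. Leave alone.
- jar: Small jar with white lid, 43 mm across, 58 mm tall, on the worktop; origin at the centre of its underside. Leave alone.
- boat: White weighing boat 67 x 67 x 16 mm, on the worktop; origin at the centre of its underside. Leave alone.

How it is judged:
By the outcome, as a careful person would: the job done as asked, in the order asked, and still so for the second after the job is handed in, with the robot touching nothing.
It also fails if it takes over 54 s, if anything falls off the work surface, if the arm or the gripper's body presses on something with over 40 N, if the wrist force passes 120 N, or if a joint passes its speed limit or range.

ROBOT

A 6-joint arm with a two-finger parallel gripper is mounted at the origin on a cart in front of the work surface, level with it; the furniture and walls round the work are solid. World frame = base frame: x ahead of the robot, y to its left, z up, the work surface at z = 0. Lengths are in m, angles in rad, forces in N, time in s.
With the tool pointing down it reaches from about 0.325 to 0.775 m from the base axis. Payload 9.3 kg.
Tool frame: the origin (TCP) lies on the front face of the gripper's body, between the roots of the fingers; the fingertips stand 73 mm ahead of it and the grasp point (between the pads) lies 54 mm ahead of it; z points along the fingers, y is the line along which they close (so a half turn about z gives the same grasp; the last joint's range is limited). The gripper opens to 85 mm and grips with 20 to 120 N. Pads are 22 mm wide; open, the fingers measure 114 mm over their backs; the gripper's body (76 mm by 85 mm) begins 54 mm behind the grasp point. The pads swing forward as they close: fully open they stand 13 mm farther back than shut.
Start: joints at [-1.469, 0.259, 0.021, 1.334, 0, 1.418], TCP at [0.139, -0.532, 0.304] pointing down, gripper open.
Joint ranges: [-3.04, 3.04], [-0.91, 1.82], [-1.04, 1.36], [-1.92, 1.95], [-1.52, 1.45], [-3.14, 3.14]. Speed limits (rad/s): [2.22, 2.22, 2.79, 3.14, 3.14, 3.14].

INTERFACE

Orientations are given as a unit quaternion [x, y, z, w].
In Python, from plant import * gives the robot as it stands. The module is installed in compiled form; this text tells all that it offers.
- The arm moves only by the tool drive_tool, never from a script. Its argument "series" is a list of rows, each an object of numbers: "x", "y", "z": the shift along the tool's x, y, z in cm; "turn": the turn about the tool's z in rad. In form: [{"x": .., "y": .., "z": .., "turn": ..}, ...]. A call has 1 to 5 rows; each row shifts and turns the commanded pose from where the row before left it, along the tool's axes as they then stand; what a row does not reach is not made up. A row lasts 1/10 s, in which the tool goes at most 50 mm and 8.59 degrees, less where a joint would pass 70% of its speed; a pose out of reach is approached as far as the arm can. A call with a gripper value outside its range is refused whole. "hand" is the opening, from -1 (shut) to 1 (fully open), so that 0 is half open, set as the call begins (left out, the last holds). The fingers move at their own pace and stop on an object; "grip_force" is the grip in N (left out, the last holds). Time passes only in rows, so rows that do not move let the fingers close. It gives the time, the measured TCP pose, the force, the opening and the grip force at its end, in the units of the state.
- observe(): the state, without advancing time (a new reading comes with each control period).
- grab_frame(name): name is "scene" or "side" or "wrist"; returns a dict with "pixels" (480x640x3 uint8, red, green, blue), "fx", "fy", "cx", "cy" (pixels), "rvec" (rotation vector, rad) and "tvec" (3), from world to camera coordinates, as OpenCV has them. Camera axes: x right, y down, z forward; pixel columns grow to the right and rows downward; lengths in m; the calibration is good to about 2 mm. A picture is of the moment at which its call begins. There is no depth.
- sign_off(): hands the job in; it is judged then, once.
The state is a dict: "clock": time; "joint_positions": joint angles; "dq": joint speeds; "tau": joint torques, N m; "eef_pos": TCP position; "tool_rot": TCP orientation; "force": force on the tool from outside, world axes, zero at the start; "torque": the same for the moment, N m; "finger_gap": finger opening in m; "gripper_force": force on a finger pad.
Only numpy, scipy, OpenCV 4.12 (cv2) and the standard library are available. Lean on these libraries where they do the work, as an engineer would, in place of code of your own. Each camera call takes 0.05 s, during which the arm holds its last target. There are 200 camera calls.

## Working session

There is one attempt and no reset: what is moved stays moved. The work goes in short steps, Python scripts to look and compute and a tool call to move; the robot and the scene stay as the last step left them, time stands still between calls to the robot, and variables do not carry over. Pictures are saved under pics/ and viewed, at most 10 in all, crops included, and the job is handed in when it is done.

Besides the shell and the picture viewer there is one more tool, called by a JSON object that holds its "fn" and its "kwargs", one argument or row to a line. drive_tool: Moves the arm, as the interface text tells. Its arguments: {"type":"object","properties":{"series":{"type":"array"},"hand":{"type":"number"},"grip_force":{"type":"number"}},"required":["series"]}

```bash
mkdir -p pics
cat > h.py <<'E'
from plant import *
import numpy as np, cv2
from scipy.spatial.transform import Rotation as R
def snap(n,f):
    g=grab_frame(n); cv2.imwrite(f'pics/{f}.png',g['pixels'][:,:,::-1]); 
    np.savez(f'pics/{f}.npz',**g); return g
def load(f): return dict(np.load(f'pics/{f}.npz'))
def cam(g):
    Rm=R.from_rotvec(g['rvec']).as_matrix(); t=np.array(g['tvec']).ravel(); return Rm,t
def ray(g,u,v):
    Rm,t=cam(g); d=Rm.T@np.array([(u-g['cx'])/g['fx'],(v-g['cy'])/g['fy'],1]); return -Rm.T@t,d
def onz(g,u,v,z):
    c,d=ray(g,u,v); return c+d*(z-c[2])/d[2]
def proj(g,p):
    Rm,t=cam(g); q=Rm@np.array(p)+t; return np.array([q[0]/q[2]*g['fx']+g['cx'],q[1]/q[2]*g['fy']+g['cy']])
E
python3 - <<'E'
from h import *
a=snap('scene','sc1'); b=snap('side','si1')
for g in(a,b): c,d=ray(g,320,240); print(c,d)
s=observe(); print(s['eef_pos'],s['tool_rot'],s['clock'])
E
```

```text
[0.05266937 0.5874207  0.57679059] [ 0.5493019  -0.65322159 -0.52114375]
[ 0.33763255 -0.68251865  0.59223326] [ 0.20310195  0.81913673 -0.53652567]
[ 0.13859257 -0.53207662  0.30331953] [ 9.91896465e-01  1.27047364e-01  6.11269656e-06 -6.08679565e-04] 0.1
```

View pics/sc1.png

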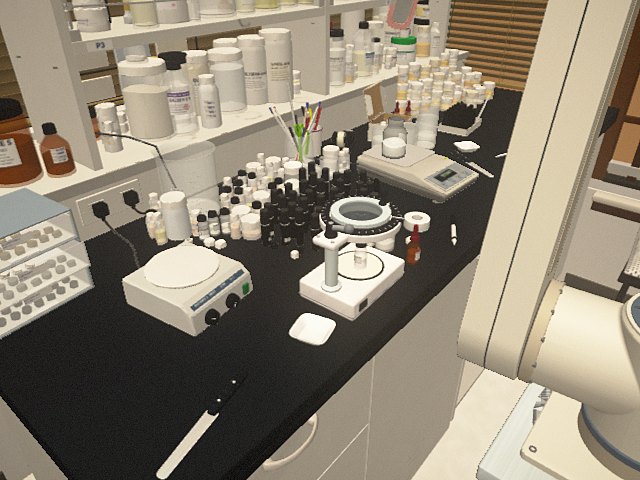

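View pics/si1.png

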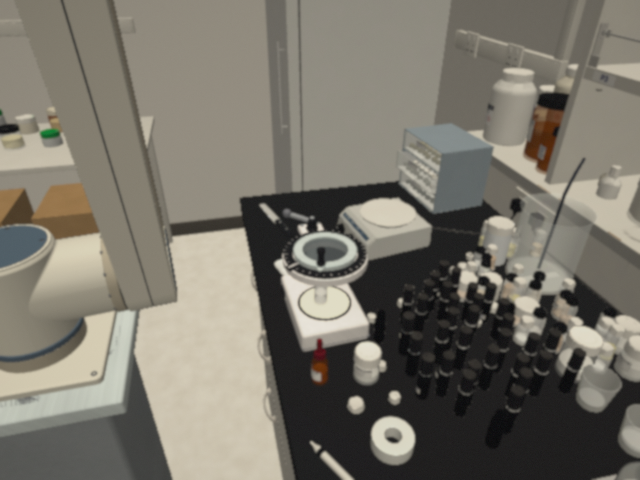

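The scene view has the polariscope with its head ring near (362,217), column near (330,265) and boat near (313,330). The side view is blurred, with the ring near (325,257) and the post near (321,256). I'll enlarge both.

Run:
```python
from h import *
a=load('sc1');b=load('si1')
A=cv2.resize(a['pixels'][180:300,290:420],None,fx=4,fy=4,interpolation=cv2.INTER_CUBIC)[:480,:400+100]
B=cv2.resize(b['pixels'][215:335,270:345+30],None,fx=4,fy=4,interpolation=cv2.INTER_CUBIC)[:480]
o=np.hstack([A[:,:400+0],B[:,:400]]);cv2.imwrite('pics/c1.png',o[:,:,::-1]);print(o.shape)
print(onz(a,361,214,.16),onz(b,324,252,.16))
```

```text
(480, 800, 3)
[ 0.49286013 -0.04938285  0.16      ] [ 0.498756   -0.06129254  0.16      ]
```

View pics/c1.png

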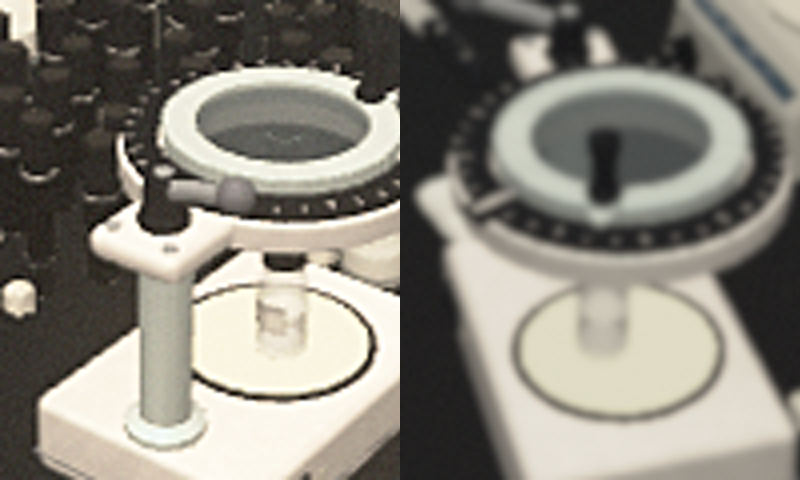

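In the enlarged side view the post is near (321,251), the pointer near (320,269) and the zero line near (292,266), clockwise of the pointer. The ring centre is roughly (0.496,-0.055). I'll bring the wrist camera over with the gripper shut.

{"fn": "drive_tool", "kwargs": {
  "series": [
    {"x":3.3,"y":-2.4,"z":-1.5},
    {"x":3.3,"y":-2.4,"z":-1.5},
    {"x":3.3,"y":-2.4,"z":-1.5},
    {"x":3.3,"y":-2.4,"z":-1.5},
    {"x":3.3,"y":-2.4,"z":-1}
  ],
  "hand": -1
}}

```text
schema error: expected keys x, y, z, turn
```

{"fn": "drive_tool", "kwargs": {
  "series": [
    {"x":3.3,"y":-2.4},
    {"x":3.3,"y":-2.4},
    {"x":3.3,"y":-2.4},
    {"x":3.3,"y":-2.4},
    {}
  ]
}}

```text
schema error: expected keys x, y, z, turn
```

Run:
```python
from h import *
a=snap('wrist','w1')
s=observe();r=R.from_quat(s['tool_rot']).as_matrix();print(s['eef_pos'],r,s['clock'],s['force'],s['finger_gap'])
c,d=ray(a,320,240);print(c,d,r.T@(c-s['eef_pos']),r.T@d,proj(a,[.496,-.055,.16]))
```

```text
[ 0.13861433 -0.53210529  0.30341486] [[ 9.67710892e-01  2.52062730e-01 -9.94803945e-05]
 [ 2.52062700e-01 -9.67710379e-01  1.00920532e-03]
 [ 1.58114837e-04 -1.00169428e-03 -9.99999486e-01]] 0.15 [-0.08855179 -0.50190904 -0.14279483] 0.08520474780269728
[ 0.20305841 -0.51515928  0.37333075] [-0.24625386 -0.06774425 -0.96688969] [ 0.06664575 -0.00022492 -0.06990516] [-0.25553122  0.00445392  0.96684533] [-1236.25698249 -1601.28544599]
```

View pics/w1.png

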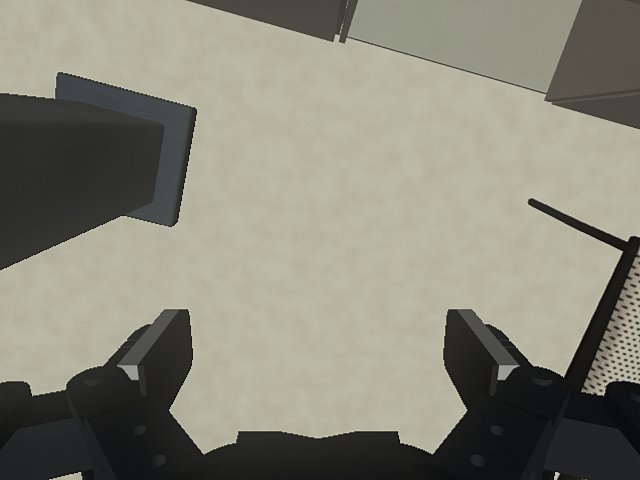

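The wrist camera sees only floor and the open fingers, and the move was refused because every row needs all four keys. I'll resend it.

{"fn": "drive_tool", "kwargs": {
  "series": [
    {"x":3.3,"y":-3.2,"z":-1.5,"turn":0},
    {"x":3.3,"y":-3.2,"z":-1.5,"turn":0},
    {"x":3.3,"y":-3.2,"z":-1.5,"turn":0},
    {"x":3.3,"y":-3.2,"z":-1.5,"turn":0},
    {"x":3.3,"y":-3.2,"z":-1.5,"turn":0}
  ],
  "hand": -1
}}

```text
clock: 0.65
eef_pos: [0.2584, -0.3341, 0.3794]
tool_rot: [0.992, 0.127, 0.0, -0.0]
force: [0.8, 0.0, -0.7]
finger_gap: 0.0121
gripper_force: 0.0
```

{"fn": "drive_tool", "kwargs": {
  "series": [
    {"x":3.3,"y":-3.2,"z":0,"turn":0},
    {"x":3.3,"y":-3.2,"z":0,"turn":0},
    {"x":3.3,"y":-3.2,"z":0,"turn":0},
    {"x":3.3,"y":-3.2,"z":0,"turn":0},
    {"x":3.3,"y":-3.2,"z":0,"turn":0}
  ]
}}

```text
clock: 1.15
eef_pos: [0.3777, -0.1376, 0.379]
tool_rot: [0.992, 0.127, 0.0, 0.0]
force: [1.4, -0.7, 0.9]
finger_gap: 0.0002
gripper_force: 0.0
```

{"fn": "drive_tool", "kwargs": {
  "series": [
    {"x":3.3,"y":-3.2,"z":0,"turn":0},
    {"x":3.3,"y":-3.2,"z":0,"turn":0},
    {"x":0,"y":0,"z":0,"turn":0},
    {"x":0,"y":0,"z":0,"turn":0}
  ]
}}

```text
clock: 1.55
eef_pos: [0.4252, -0.0598, 0.3786]
tool_rot: [0.992, 0.129, -0.0, -0.0]
force: [-1.0, -0.4, -0.7]
finger_gap: 0.0001
gripper_force: 0.0
```

Run:
```python
from h import *
a=snap('wrist','w2')
s=observe();r=R.from_quat(s['tool_rot']).as_matrix();print(s['eef_pos'],r,s['clock'],s['force'],s['finger_gap'])
print(proj(a,[.496,-.055,.16]))
```

```text
[ 0.42492701 -0.06070007  0.37867574] [[ 9.67393131e-01  2.53278638e-01 -6.79064958e-04]
 [ 2.53278642e-01 -9.67393365e-01 -8.27880243e-05]
 [-6.77891373e-04 -9.19040842e-05 -9.99999766e-01]] 1.6 [-0.57393829  0.71523425  0.0313713 ] -5.94950864293872e-05
[338.78414209 122.90385717]
```

View pics/w2.png

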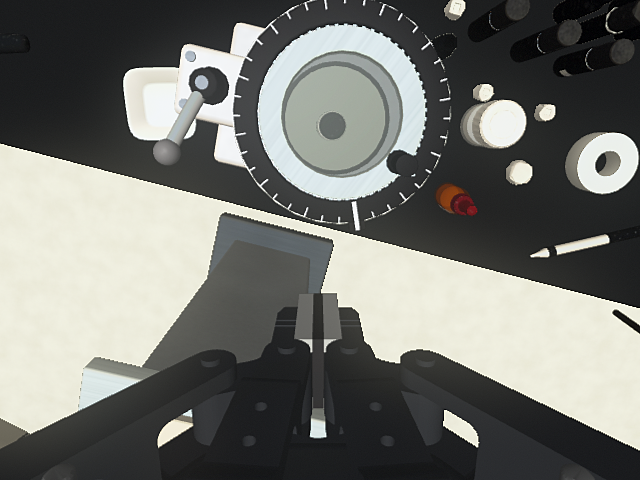

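The wrist view shows the ring centred near (342,112), the post at (402,162), the zero line at (356,216), the clamp ball at (168,151) and its hub at (205,83). Next I measure.

Run:
```python
from h import *
a=load('w2'); im=a['pixels']
h=cv2.cvtColor(im,cv2.COLOR_RGB2HSV)
m=((h[...,2]>170)).astype(np.uint8); m[:,:225]=0; m[:,460:]=0; m[225:]=0
n,l,st,ce=cv2.connectedComponentsWithStats(m)
i=[k for k in range(1,n) if st[k,4]>3000 and 250<ce[k,0]<420]; print([(st[k],ce[k]) for k in i])
lab=max(i,key=lambda k:l[112,262:275].tolist().count(k))
cs,_=cv2.findContours((l==lab).astype(np.uint8),cv2.RETR_EXTERNAL,cv2.CHAIN_APPROX_NONE)
c=cv2.convexHull(max(cs,key=cv2.contourArea)); e=cv2.fitEllipse(c); print(e)
P=np.array([onz(a,*p,.164)[:2] for p in c[:,0]]); 
A=np.c_[2*P,np.ones(len(P))];x=np.linalg.lstsq(A,(P**2).sum(1),rcond=None)[0];ctr=x[:2];print('ctr',ctr,'r',np.sqrt(x[2]+ctr@ctr))
# zero line pixels
zm=(h[...,2]>170).astype(np.uint8); zm[:203]=0;zm[232:]=0;zm[:,:349]=0;zm[:,363:]=0
ys,xs=np.nonzero(zm);print(len(xs),xs.mean(),ys.mean(), ys.min(),ys.max())
for y in range(203,230,3): print(y,xs[ys==y])
z=onz(a,356,215,.158)[:2];post=onz(a,402,162,.190)[:2]
ball=onz(a,168,151,.186)[:2];hub=onz(a,203,82,.18)[:2]
for n_,p in dict(zero=z,post=post,ball=ball,hub=hub).items(): d=p-ctr;print(n_,p,np.hypot(*d),np.degrees(np.arctan2(d[1],d[0])))
# two-view height check: ball in sc1 approx (348.5,228), post knob (384,204)?
def tri(g1,p1,g2,p2):
    c1,d1=ray(g1,*p1);c2,d2=ray(g2,*p2);s=np.linalg.lstsq(np.c_[d1,-d2],c2-c1,rcond=None)[0];return c1+s[0]*d1,c2+s[1]*d2
print(tri(a,(168,151),load('sc1'),(349,228))); print(tri(a,(402,162),load('si1'),(321,249)))
```

```text
[(array([  257,    24,   170,   176, 10602], dtype=int32), array([338.19779287, 107.54414261])), (array([ 285,   66,  100,  104, 4622], dtype=int32), array([323.76352228, 104.54024232]))]
((341.6539611816406, 111.55374145507812), (168.81385803222656, 176.71852111816406), 10.46122932434082)
ctr [ 0.50036686 -0.05545535] r 0.0543244933396938
116 355.5 216.0 203 229
203 [352 353 354 355]
206 [352 353 354 355 356]
209 [353 354 355 356]
212 [353 354 355 356 357]
215 [354 355 356 357]
218 [354 355 356 357]
221 [355 356 357 358]
224 [355 356 357 358]
227 [355 356 357 358 359]
zero [ 0.4394241  -0.08324095] 0.06697804810331365 -155.49035705056744
post [ 0.48319858 -0.0965319 ] 0.044520027604221545 -112.68287816201777
ball [0.45328752 0.04203753] 0.1082650703017264 115.77590600180164
hub [0.49760803 0.03036426] 0.08586394318134029 91.84124101424413
(array([0.45337197, 0.04184126, 0.18660895]), array([0.45213157, 0.04100427, 0.18651119]))
(array([ 0.48322686, -0.09629689,  0.19112594]), array([ 0.48459366, -0.09661742,  0.19115851]))
```

Run:
```python
from h import *
a=load('w2');s=observe();r=R.from_quat(s['tool_rot']).as_matrix();t=np.array(s['eef_pos'])
print(s['joint_positions'])
for l in (.06,.073): print([proj(a,t+r@np.array([x,y,l])).round() for x in(-.011,.011) for y in(-.0145,-.007,.007,.0145)])
o=cv2.resize(a['pixels'][270:400,250:390],None,fx=4,fy=4,interpolation=cv2.INTER_CUBIC);cv2.imwrite('pics/c2.png',o[:,:,::-1])
```

```text
[-3.37743799e-01  3.75330589e-02 -5.92138046e-02  1.47466273e+00
 -3.03125315e-04  2.54778101e+00]
[array([279., 363.]), array([301., 363.]), array([341., 363.]), array([363., 363.]), array([277., 304.]), array([300., 304.]), array([342., 304.]), array([365., 304.])]
[array([282., 344.]), array([302., 344.]), array([340., 344.]), array([360., 344.]), array([281., 289.]), array([302., 289.]), array([340., 289.]), array([361., 289.])]
```

View pics/c2.png

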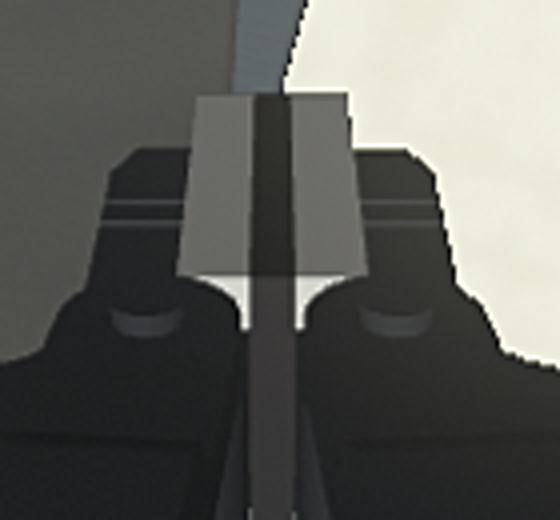

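The tip is about 15 mm wide in tool y and 22 mm in tool x. Plan: push with the tool's +x face so the post and zero line stay visible to the wrist camera. First I shift over the start point and turn about 2.49 rad.

{"fn": "drive_tool", "kwargs": {
  "series": [
    {"x":3.5,"y":3.5,"z":0,"turn":0},
    {"x":3.5,"y":3.5,"z":0,"turn":0},
    {"x":0,"y":0,"z":0,"turn":-0.146},
    {"x":0,"y":0,"z":0,"turn":-0.146},
    {"x":0,"y":0,"z":0,"turn":-0.146}
  ]
}}

```text
clock: 2.1
eef_pos: [0.51, -0.1132, 0.3784]
tool_rot: [0.94, 0.341, -0.001, -0.0]
force: [0.4, 0.3, -1.1]
finger_gap: -0.0
gripper_force: 0.0
```

{"fn": "drive_tool", "kwargs": {
  "series": [
    {"x":0,"y":0,"z":0,"turn":-0.146},
    {"x":0,"y":0,"z":0,"turn":-0.146},
    {"x":0,"y":0,"z":0,"turn":-0.146},
    {"x":0,"y":0,"z":0,"turn":-0.146},
    {"x":0,"y":0,"z":0,"turn":-0.146}
  ]
}}

```text
clock: 2.6
eef_pos: [0.5096, -0.1129, 0.3789]
tool_rot: [0.757, 0.654, -0.0, -0.0]
force: [-0.3, 0.2, -0.2]
finger_gap: -0.0001
gripper_force: 0.0
```

{"fn": "drive_tool", "kwargs": {
  "series": [
    {"x":0,"y":0,"z":0,"turn":-0.146},
    {"x":0,"y":0,"z":0,"turn":-0.146},
    {"x":0,"y":0,"z":0,"turn":-0.146},
    {"x":0,"y":0,"z":0,"turn":-0.146},
    {"x":0,"y":0,"z":0,"turn":-0.146}
  ]
}}

```text
clock: 3.1
eef_pos: [0.5096, -0.1129, 0.3789]
tool_rot: [0.473, 0.881, -0.0, -0.0]
force: [-0.3, -0.1, 0.9]
finger_gap: 0.0
gripper_force: 0.0
```

{"fn": "drive_tool", "kwargs": {
  "series": [
    {"x":0,"y":0,"z":0,"turn":-0.146},
    {"x":0,"y":0,"z":0,"turn":-0.146},
    {"x":0,"y":0,"z":0,"turn":-0.146},
    {"x":0,"y":0,"z":0,"turn":-0.146},
    {"x":0,"y":0,"z":0,"turn":0}
  ]
}}

```text
clock: 3.6
eef_pos: [0.5097, -0.1127, 0.3789]
tool_rot: [0.201, 0.98, -0.0, -0.0]
force: [-0.4, -0.1, 0.6]
finger_gap: 0.0
gripper_force: 0.0
```

```bash
cat >> h.py <<'E'
C=np.array([.5004,-.0555])
def st(tgt=None):
    s=observe();r=R.from_quat(s['tool_rot']).as_matrix();p=np.array(s['eef_pos'])
    print('pos',p.round(4),'yaw',np.degrees(np.arctan2(r[1,0],r[0,0])).round(2),'F',np.round(s['force'],1),'t',s['clock'],'j6',s['joint_positions'][5])
    if tgt is not None: print('tool shift cm',(r.T@(np.array(tgt)-p)*100).round(2))
    return s,r,p
E
python3 -c "
from h import *
st([.510,-.1105,.249])"
```

```text
pos [ 0.5097 -0.1127  0.3789] yaw 156.76 F [-0.4 -0.1  0.6] t 3.6 j6 0.027155443914467392
tool shift cm [ 0.06  0.22 12.99]
```

{"fn": "drive_tool", "kwargs": {
  "series": [
    {"x":0,"y":0.1,"z":3.5,"turn":0},
    {"x":0,"y":0.1,"z":3.5,"turn":0},
    {"x":0,"y":0,"z":3.5,"turn":0},
    {"x":0,"y":0,"z":2.4,"turn":0},
    {"x":0,"y":0,"z":0,"turn":0}
  ]
}}

```text
clock: 4.1
eef_pos: [0.5096, -0.1097, 0.2471]
tool_rot: [0.204, 0.979, 0.0, -0.003]
force: [-0.2, -0.2, 0.2]
finger_gap: -0.0001
gripper_force: 0.0
```

```bash
python3 -c "
from h import *
a=snap('wrist','w3');st()"
```

```text
pos [ 0.5104 -0.1099  0.2492] yaw 156.53 F [ 0.6 -0.4  1. ] t 4.15 j6 0.03683505144641344
```

View pics/w3.png

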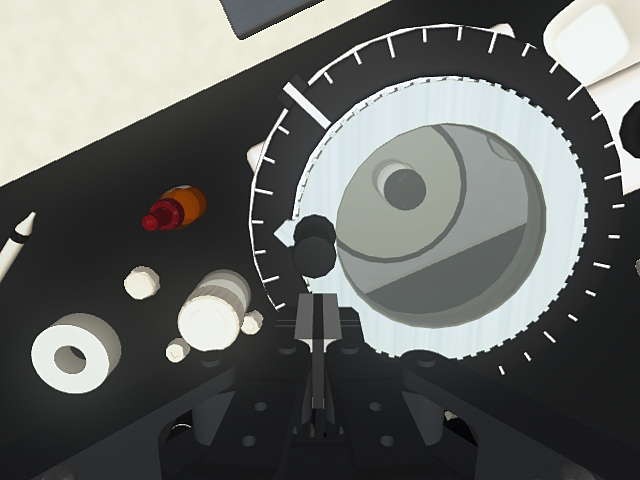

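The view shows the post at (315,245) just ahead of the tip, the arrow pointer tip at about (275,232) and the zero line from (285,83) to (328,128).

```bash
cat >> h.py <<'E'
def az(p,c=C): d=np.array(p[:2])-c; return np.degrees(np.arctan2(d[1],d[0])).round(2),np.hypot(*d).round(4)
def circ(P):
    x=np.linalg.lstsq(np.c_[2*P,np.ones(len(P))],(P**2).sum(1),rcond=None)[0];return x[:2],np.sqrt(x[2]+x[:2]@x[:2])
E
python3 - <<'E'
from h import *
a=load('w3')
# outer analyser rim, hand-read from the picture (right/top/bottom), top edge z .164
P=np.array([onz(a,u,v,.164)[:2] for u,v in [(587,208),(560,130),(520,95),(450,77),(385,88),(340,120),(309,165),(560,290),(520,335),(440,359)]])
c,r=circ(P);print(c,r,np.hypot(*(P-c).T)-r)
for cc in (C,c):
  print('zero',az(onz(a,285.5,83,.158),cc),az(onz(a,327,127,.158),cc),'ptr',az(onz(a,274.5,232,.160),cc),'post',az(onz(a,315,256,.192),cc))
g=cv2.cvtColor(a['pixels'],cv2.COLOR_RGB2GRAY);print(g[222:248:2,268:300:2])
E
```

```text
[ 0.49971564 -0.05618876] 0.05429548344471842 [ 0.00027005 -0.0002987  -0.00039136 -0.00040649  0.00071557  0.00034065
 -0.00023177 -0.00027242  0.00115354 -0.00091034]
zero (np.float64(-156.27), np.float64(0.0781)) (np.float64(-155.24), np.float64(0.0571)) ptr (np.float64(-112.84), np.float64(0.0626)) post (np.float64(-112.64), np.float64(0.0469))
zero (np.float64(-156.53), np.float64(0.0772)) (np.float64(-155.58), np.float64(0.0561)) ptr (np.float64(-112.51), np.float64(0.0617)) post (np.float64(-112.19), np.float64(0.046))
[[ 47  49  49  50  51  51  51  40 206 233 229 232 231 229 239 134]
 [ 48  49  48  49  51  49  39 156 239 229 228 229 230 234 152  34]
 [ 48  47  48  49  50  39 151 238 230 230 229 226 228 246  43  48]
 [ 47  48  48  48  37 149 232 228 229 230 231 229 228 212  32  47]
 [ 48  47  48  36 156 236 225 223 227 229 230 231 232 134  40  48]
 [ 46  47  44 160 239 230 228 225 223 227 230 227 240  80  43  47]
 [ 46  47  42 204 238 230 230 228 224 222 227 226 247  42  44  45]
 [ 46  46  48  32 153 239 231 230 229 226 223 227 209  29  45  45]
 [ 45  47  48  48  35 154 239 231 230 229 225 229 247  51  45  42]
 [ 46  46  46  48  47  35 155 240 231 230 228 228 236  92  39  42]
 [ 46  47  47  49  47  49  39 118 240 231 230 224 229 155  34  39]
 [ 47  46  47  48  48  47  49  39  95 244 236 235 239 104  37  49]
 [ 47  46  47  47  46  48  48  49  43  74 182  68  69  33  46  52]]
```

Zero is at about −156.0° and the pointer at −112.7°, so the turn needed is about 43.3° (0.755 rad) clockwise. I approach 1.1 cm, then follow the arc for about 0.6 rad and look again.

{"fn": "drive_tool", "kwargs": {
  "series": [
    {"x":0.6,"y":0,"z":0,"turn":0},
    {"x":0.4,"y":0,"z":0,"turn":0},
    {"x":0.2,"y":0,"z":0,"turn":0},
    {"x":0.24,"y":-0.08,"z":0,"turn":0.05},
    {"x":0.24,"y":-0.08,"z":0,"turn":0.05}
  ]
}}

```text
clock: 4.65
eef_pos: [0.4958, -0.1042, 0.2511]
tool_rot: [0.251, 0.968, -0.0, 0.002]
force: [1.6, -2.3, 1.2]
finger_gap: 0.0003
gripper_force: 1.8
```

{"fn": "drive_tool", "kwargs": {
  "series": [
    {"x":0.24,"y":-0.08,"z":0,"turn":0.05},
    {"x":0.24,"y":-0.08,"z":0,"turn":0.05},
    {"x":0.24,"y":-0.08,"z":0,"turn":0.05},
    {"x":0.24,"y":-0.08,"z":0,"turn":0.05},
    {"x":0.24,"y":-0.08,"z":0,"turn":0.05}
  ]
}}

```text
clock: 5.15
eef_pos: [0.4835, -0.101, 0.2511]
tool_rot: [0.37, 0.929, -0.001, 0.002]
force: [1.1, -3.9, 1.1]
finger_gap: -0.0001
gripper_force: 2.0
```

{"fn": "drive_tool", "kwargs": {
  "series": [
    {"x":0.24,"y":-0.08,"z":0,"turn":0.05},
    {"x":0.24,"y":-0.08,"z":0,"turn":0.05},
    {"x":0.24,"y":-0.08,"z":0,"turn":0.05},
    {"x":0.24,"y":-0.08,"z":0,"turn":0.05},
    {"x":0,"y":0,"z":0,"turn":0}
  ]
}}

```text
clock: 5.65
eef_pos: [0.4743, -0.0958, 0.2509]
tool_rot: [0.46, 0.888, -0.0, 0.001]
force: [-0.1, -3.5, 1.1]
finger_gap: -0.0002
gripper_force: 1.4
```

```bash
python3 -c "
from h import *
a=snap('wrist','w4');s,r,p=st();print(az(p))"
```

```text
pos [ 0.4744 -0.0957  0.2508] yaw 125.33 F [-0.1 -3.7  1.8] t 5.7 j6 0.5817939579143867
(np.float64(-122.85), np.float64(0.0479))
```

View pics/w4.png

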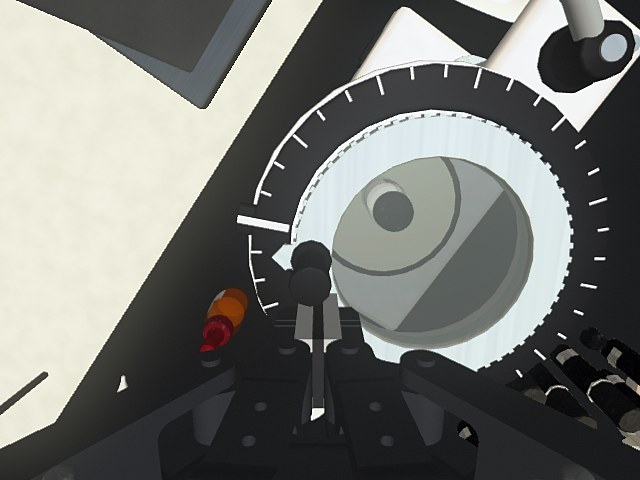

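Contact is steady at about 3.7 N. The pointer tip is now at about (273,254) and the zero line runs (238,219)–(290,229).

```bash
cat >> h.py <<'E'
def meas(a,zbox,pbox):
    g=cv2.cvtColor(a['pixels'],cv2.COLOR_RGB2GRAY)
    def pts(b):
        u0,u1,v0,v1=b; v,u=np.nonzero(g[v0:v1,u0:u1]>130); return u+u0,v+v0
    u,v=pts(zbox); Z=np.array([onz(a,x,y,.158)[:2] for x,y in zip(u,v)])
    m=Z.mean(0); d=np.linalg.svd(Z-m)[2][0]; 
    if d@(m-C)<0:d=-d
    print('zero az',az(m),'line dir',np.degrees(np.arctan2(d[1],d[0])),'n',len(u))
    u,v=pts(pbox); P=np.array([onz(a,x,y,.160)[:2] for x,y in zip(u,v)])
    rr=np.hypot(*(P-C).T); k=rr>rr.max()-.0025; print('ptr tip az',az(P[k].mean(0)),rr.max(),'n',k.sum(), 'diff',az(P[k].mean(0))[0]-az(m)[0])
E
python3 - <<'E'
from h import *
meas(load('w3'),(280,330,78,130),(266,296,215,250)); a=load('w4'); meas(a,(236,289,210,236),(266,289,240,272))
E
```

```text
zero az (np.float64(-155.6), np.float64(0.0682)) line dir -152.75785639984932 n 658
ptr tip az (np.float64(-112.46), np.float64(0.0613)) 0.06278943586564217 n 63 diff 43.14
zero az (np.float64(-155.78), np.float64(0.0676)) line dir -155.82863546178203 n 417
ptr tip az (np.float64(-144.63), np.float64(0.0612)) 0.06283010162691645 n 56 diff 11.150000000000006
```

The remaining turn is 11.15° (0.195 rad). I push 0.155 and re-measure.

{"fn": "drive_tool", "kwargs": {
  "series": [
    {"x":0.24,"y":-0.08,"z":0,"turn":0.05},
    {"x":0.24,"y":-0.08,"z":0,"turn":0.05},
    {"x":0.24,"y":-0.08,"z":0,"turn":0.05},
    {"x":0,"y":0,"z":0,"turn":0},
    {"x":0,"y":0,"z":0,"turn":0}
  ]
}}

```text
clock: 6.2
eef_pos: [0.4686, -0.0906, 0.2502]
tool_rot: [0.524, 0.852, 0.0, 0.0]
force: [2.1, -1.8, 1.5]
finger_gap: -0.0
gripper_force: 1.2
```

Run:
```python
from h import *
a=snap('wrist','w5');s,r,p=st();print(az(p))
print(proj(a,[*(C+.078*np.array([np.cos(np.radians(-155.7)),np.sin(np.radians(-155.7))])),.158]),proj(a,[*(C+.056*np.array([np.cos(np.radians(-155.7)),np.sin(np.radians(-155.7))])),.158]))
o=cv2.resize(a['pixels'][210:310,215:345],None,fx=5,fy=5,interpolation=cv2.INTER_CUBIC);cv2.imwrite('pics/c5.png',o[:,:,::-1])
```

```text
pos [ 0.4686 -0.0907  0.2501] yaw 116.81 F [ 1.4 -2.2  1.9] t 6.25 j6 0.7356222086205497
(np.float64(-132.14), np.float64(0.0474))
[233.66882454 249.45831914] [288.81263979 251.68843966]
```

View pics/c5.png

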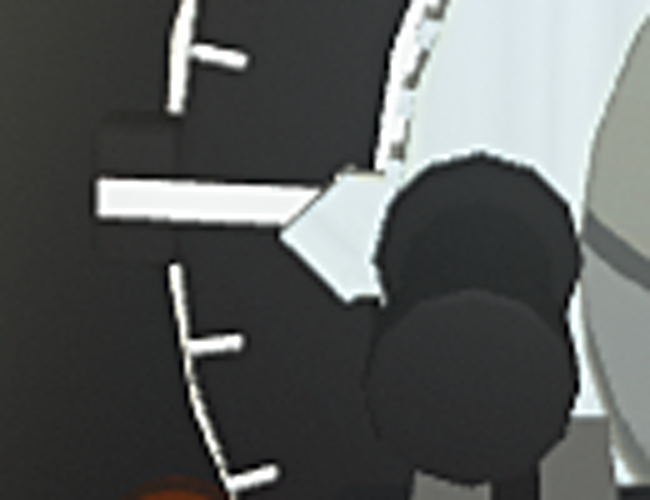

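The pointer tip is at crop (281,236), i.e. pixel (271.2,257.2). The zero line's middle runs from crop (97,197) to (300,206), so the pointer is almost on it.

Run:
```python
from h import *
a=load('w5')
z1=onz(a,234.4,249.4,.158);z2=onz(a,271,251,.158);p=onz(a,271.4,257.2,.160)
print(az(z1),az(z2),az(p))
# check tip convention on w4
b=load('w4');print(az(onz(b,272,255,.160)))
meas(a,(232,268,244,256),(270,289,243,270))
```

```text
(np.float64(-155.73), np.float64(0.0777)) (np.float64(-155.69), np.float64(0.0631)) (np.float64(-153.9), np.float64(0.0628))
(np.float64(-145.21), np.float64(0.0628))
zero az (np.float64(-155.83), np.float64(0.0712)) line dir -156.20234297832602 n 261
ptr tip az (np.float64(-155.45), np.float64(0.062)) 0.06336743323166054 n 87 diff 0.3800000000000239
```

About 1.8° (0.031 rad) is left, so one small row and a dwell.

{"fn": "drive_tool", "kwargs": {
  "series": [
    {"x":0.14,"y":-0.05,"z":0,"turn":0.03},
    {"x":0,"y":0,"z":0,"turn":0},
    {"x":0,"y":0,"z":0,"turn":0}
  ]
}}

```text
clock: 6.55
eef_pos: [0.4675, -0.0896, 0.25]
tool_rot: [0.537, 0.844, 0.0, 0.0]
force: [1.5, -2.8, 2.0]
finger_gap: -0.0002
gripper_force: 1.4
```

Run:
```python
from h import *
b=load('w5');a=snap('wrist','w6');st()
g=cv2.cvtColor(a['pixels'],cv2.COLOR_RGB2GRAY)
print(proj(a,[*(C+.062*np.array([np.cos(np.radians(-155.75)),np.sin(np.radians(-155.75))])),.158]))
print(g[234:272,256:290:2])
o=cv2.resize(a['pixels'][210:310,215:345],None,fx=5,fy=5,interpolation=cv2.INTER_CUBIC);cv2.imwrite('pics/c6.png',o[:,:,::-1])
```

```text
pos [ 0.4675 -0.0896  0.25  ] yaw 115.06 F [ 2.4 -2.7  2.5] t 6.6 j6 0.7674455453282873
[273.88562172 255.88572165]
[[ 52  53  51  52  52  52  52  52  54  53  54  54  55  56  55  57  52]
 [ 52  52  51  53  52  53  51  52  52  52  54  54  54  55  55  55  55]
 [ 52  51  51  52  52  51  52  52  53  53  54  53  56  54  55  55  55]
 [ 50  52  51  51  52  52  52  53  54  52  54  54  54  55  55  54  54]
 [ 52  51  50  51  50  51  52  53  53  52  53  53  54  54  54  55  53]
 [ 50  52  51  51  51  52  53  53  52  51  54  52  53  54  54  55  53]
 [ 51  51  51  50  52  51  50  51  53  53  53  53  55  54  53  55  52]
 [ 50  50  50  52  51  52  52  51  52  52  52  53  52  54  53  54  49]
 [ 52  51  50  51  50  52  52  50  52  51  53  53  53  51  47  51  47]
 [ 51  49  51  50  50  52  51  52  52  52  52  53  53  46  64  72  32]
 [ 49  49  51  51  52  51  51  53  51  52  52  53  49  61 137 119 118]
 [ 49  51  50  51  51  50  51  51  52  52  53  52  46 191 240 205 203]
 [ 50  50  50  50  51  51  51  51  52  52  52  50  37 235 236 233 232]
 [ 50  49  50  50  50  51  51  51  51  51  51  45  93 238 229
[... 1014 characters left out ...]
 47  47  47  47  47  47  47  29 200 237 232 230 228 225 235]
 [ 46  46  48  47  48  48  48  47  49  44  73 244 233 231 230 227 230]
 [ 47  47  47  48  49  48  49  47  50  48  31 201 239 231 230 228 229]
 [ 46  47  46  47  48  47  49  47  48  49  43  76 244 234 231 230 229]
 [ 46  46  47  46  47  48  48  48  48  48  47  32 154 240 232 231 230]
 [ 46  46  47  47  47  48  47  48  47  48  48  43  51 243 234 235 231]
 [ 47  45  46  46  47  47  47  47  49  48  49  47  35 187 245 242 232]
 [ 47  46  45  45  48  45  47  47  49  47  47  48  45  70 253 119 109]
 [ 46  46  45  46  46  47  47  47  47  47  48  48  45  35 135  39  40]
 [ 47  47  45  46  46  45  48  47  47  46  46  48  48  46  50  42  45]]
```

Run:
```python
from h import *
a=load('w6')
print(az(onz(a,262,255.6,.158)),[az(onz(a,u,v,.160)) for u,v in((276,256.95),(278,257.1),(282,256.6),(271,257))])
```

```text
(np.float64(-155.8), np.float64(0.0668)) [(np.float64(-155.92), np.float64(0.061)), (np.float64(-155.88), np.float64(0.0602)), (np.float64(-156.1), np.float64(0.0586)), (np.float64(-155.88), np.float64(0.0629))]
```

The pointer is on the zero line to within about 0.2°. I back off, lift, move beside the clamp ball and turn the tool.

{"fn": "drive_tool", "kwargs": {
  "series": [
    {"x":-0.5,"y":0,"z":0,"turn":0},
    {"x":-1.5,"y":0,"z":0,"turn":0},
    {"x":0,"y":0,"z":-2.5,"turn":0},
    {"x":0,"y":0,"z":-2.5,"turn":0},
    {"x":4,"y":0.8,"z":0,"turn":0}
  ]
}}

```text
clock: 7.1
eef_pos: [0.4684, -0.0713, 0.3019]
tool_rot: [0.539, 0.842, 0.0, 0.002]
force: [1.4, 0.8, 0.5]
finger_gap: -0.0002
gripper_force: 0.0
```

{"fn": "drive_tool", "kwargs": {
  "series": [
    {"x":4,"y":0.8,"z":0,"turn":0},
    {"x":4.1,"y":0.9,"z":0,"turn":0},
    {"x":0,"y":0,"z":0,"turn":0.126},
    {"x":0,"y":0,"z":0,"turn":0.126},
    {"x":0,"y":0,"z":0,"turn":0.126}
  ]
}}

```text
clock: 7.6
eef_pos: [0.4476, 0.0125, 0.2997]
tool_rot: [0.688, 0.726, -0.0, -0.0]
force: [0.0, 0.5, 0.2]
finger_gap: 0.0
gripper_force: 0.0
```

{"fn": "drive_tool", "kwargs": {
  "series": [
    {"x":0,"y":0,"z":0,"turn":0.126},
    {"x":0,"y":0,"z":0,"turn":0.126},
    {"x":0,"y":0,"z":0,"turn":0},
    {"x":0,"y":0,"z":0,"turn":0}
  ]
}}

```text
clock: 8.0
eef_pos: [0.4476, 0.0121, 0.2997]
tool_rot: [0.771, 0.637, -0.0, -0.0]
force: [-1.0, 1.1, 0.5]
finger_gap: 0.0001
gripper_force: 0.0
```

Run:
```python
from h import *
st([.4473,.012,.252]);a=snap('wrist','w7')
g=cv2.cvtColor(a['pixels'],cv2.COLOR_RGB2GRAY)
print('ball px',proj(a,[.453,.0415,.186]),'hub',proj(a,[.498,.0325,.18]))
```

```text
pos [0.4476 0.0121 0.2997] yaw 79.08 F [-1.   1.1  0.5] t 8.0 j6 1.6005404956690126
tool shift cm [-0.02 -0.02  4.77]
ball px [318.10124989 215.15065189] hub [418.75832554 213.06992429]
```

View pics/w7.png

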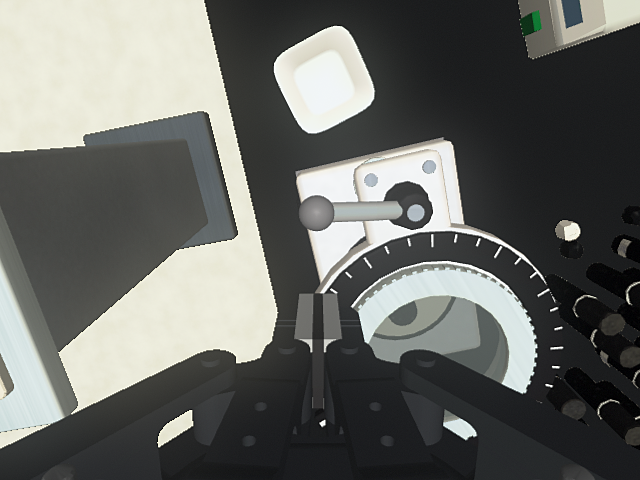

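The ball is at (317,213) straight ahead of the tip and the hub at (408,208), both as predicted. I descend, approach and sweep the lever.

{"fn": "drive_tool", "kwargs": {
  "series": [
    {"x":0,"y":0,"z":2.4,"turn":0},
    {"x":0,"y":0,"z":2.3,"turn":0},
    {"x":0,"y":0,"z":0,"turn":0},
    {"x":0.6,"y":0,"z":0,"turn":0},
    {"x":0.5,"y":0,"z":0,"turn":0}
  ]
}}

```text
clock: 8.55
eef_pos: [0.45, 0.0236, 0.254]
tool_rot: [0.772, 0.635, 0.001, 0.001]
force: [-0.6, 0.3, -0.1]
finger_gap: -0.0002
gripper_force: 0.0
```

{"fn": "drive_tool", "kwargs": {
  "series": [
    {"x":0.28,"y":-0.1,"z":0,"turn":0.06},
    {"x":0.28,"y":-0.1,"z":0,"turn":0.06},
    {"x":0.28,"y":-0.1,"z":0,"turn":0.06},
    {"x":0.28,"y":-0.1,"z":0,"turn":0.06},
    {"x":0.28,"y":-0.1,"z":0,"turn":0.06}
  ]
}}

```text
clock: 9.05
eef_pos: [0.4495, 0.0382, 0.2541]
tool_rot: [0.859, 0.512, 0.0, 0.001]
force: [0.2, -3.4, -0.4]
finger_gap: -0.0
gripper_force: 1.5
```

{"fn": "drive_tool", "kwargs": {
  "series": [
    {"x":0.28,"y":-0.1,"z":0,"turn":0.06},
    {"x":0.28,"y":-0.1,"z":0,"turn":0.06},
    {"x":0.28,"y":-0.1,"z":0,"turn":0.06},
    {"x":0.28,"y":-0.1,"z":0,"turn":0.06},
    {"x":0.28,"y":-0.1,"z":0,"turn":0.06}
  ]
}}

```text
clock: 9.55
eef_pos: [0.4534, 0.0525, 0.254]
tool_rot: [0.926, 0.378, 0.0, 0.001]
force: [-0.3, -3.8, -0.1]
finger_gap: -0.0
gripper_force: 1.5
```

```bash
cat >> h.py <<'E'
def clampst():
    s,r,p=st(); P=np.array([.498,.0325]); b=p[:2]+.019*r[:2,0]
    print('est ball az,r',az(b,P)); a=grab_frame('wrist'); g=a['pixels']
    u,v=proj(a,[*b,.186]); print('ball exp px',u,v); return a,s,r,p
E
python3 - <<'E'
from h import *
clampst()
E
```

```text
pos [0.4534 0.0525 0.254 ] yaw 44.4 F [-0.3 -3.8 -0.1] t 9.55 j6 2.298343203759611
est ball az,r (np.float64(133.01), np.float64(0.0455))
ball exp px 318.5366592048727 271.88532071183556
```

{"fn": "drive_tool", "kwargs": {
  "series": [
    {"x":0.28,"y":-0.1,"z":0,"turn":0.06},
    {"x":0.28,"y":-0.1,"z":0,"turn":0.06},
    {"x":0.28,"y":-0.1,"z":0,"turn":0.06},
    {"x":0.28,"y":-0.1,"z":0,"turn":0.06},
    {"x":0.28,"y":-0.1,"z":0,"turn":0.06}
  ]
}}

```text
clock: 10.1
eef_pos: [0.4611, 0.0649, 0.2538]
tool_rot: [0.972, 0.236, 0.0, 0.001]
force: [-0.9, -3.7, 0.5]
finger_gap: 0.0002
gripper_force: 1.6
```

Run:
```python
from h import *
a,s,r,p=clampst()
P=np.array([.498,.0325])
for A in (105,95,88):
    b=P+.046*np.array([np.cos(np.radians(A)),np.sin(np.radians(A))]); t=b-.019*r[:2,0]
    print(A,(r.T@np.array([*(t-p[:2]),0])*100).round(2))
```

```text
pos [0.4611 0.0649 0.2538] yaw 27.28 F [-0.9 -3.7  0.5] t 10.1 j6 2.625348229336051
est ball az,r (np.float64(115.95), np.float64(0.0457))
ball exp px 318.58513794466245 271.8287039115798
105 [0.87 0.08 0.  ]
95 [1.64 0.32 0.  ]
88 [2.14 0.56 0.  ]
```

{"fn": "drive_tool", "kwargs": {
  "series": [
    {"x":0.29,"y":0.02,"z":0,"turn":0},
    {"x":0.29,"y":0.03,"z":0,"turn":0},
    {"x":0.29,"y":0.03,"z":0,"turn":0},
    {"x":0.25,"y":0.08,"z":0,"turn":0},
    {"x":0.25,"y":0.08,"z":0,"turn":0}
  ]
}}

```text
clock: 10.65
eef_pos: [0.4742, 0.0693, 0.2527]
tool_rot: [0.972, 0.236, -0.0, -0.0]
force: [-3.8, 0.6, 0.9]
finger_gap: 0.0
gripper_force: 1.8
```

{"fn": "drive_tool", "kwargs": {
  "series": [
    {"x":0.15,"y":0.05,"z":0,"turn":0},
    {"x":0.1,"y":0.04,"z":0,"turn":0}
  ]
}}

```text
clock: 10.85
eef_pos: [0.4764, 0.0695, 0.2526]
tool_rot: [0.972, 0.236, -0.001, -0.0]
force: [-9.2, 0.2, 2.1]
finger_gap: -0.0001
gripper_force: 3.9
```

```bash
python3 -c "
from h import *
clampst()"
```

```text
pos [0.4764 0.0695 0.2526] yaw 27.34 F [-9.2  0.2  2.1] t 10.85 j6 2.634762175737723
est ball az,r (np.float64(95.92), np.float64(0.046))
ball exp px 318.99985483128063 272.7481275247002
```

The force rises at azimuth 96°, which is the predicted stop. I press slightly more to confirm, then retract.

{"fn": "drive_tool", "kwargs": {
  "series": [
    {"x":0.15,"y":0.04,"z":0,"turn":0},
    {"x":0.05,"y":0,"z":0,"turn":0},
    {"x":0,"y":0,"z":0,"turn":0}
  ]
}}

```text
clock: 11.2
eef_pos: [0.4769, 0.0698, 0.2524]
tool_rot: [0.972, 0.236, -0.002, -0.0]
force: [-13.2, -1.8, 6.0]
finger_gap: 0.0002
gripper_force: 6.7
```

{"fn": "drive_tool", "kwargs": {
  "series": [
    {"x":-0.5,"y":0,"z":0,"turn":0},
    {"x":-1.5,"y":0,"z":0,"turn":0},
    {"x":0,"y":0,"z":-4,"turn":0},
    {"x":0,"y":0,"z":-4,"turn":0},
    {"x":0,"y":0,"z":-4,"turn":0}
  ]
}}

```text
clock: 11.7
eef_pos: [0.4604, 0.0603, 0.3746]
tool_rot: [0.972, 0.236, 0.0, 0.0]
force: [0.6, 0.3, -0.5]
finger_gap: -0.0001
gripper_force: 0.0
```

```bash
python3 -c "
from h import *
st([.43,-.06,.374])"
```

```text
pos [0.4604 0.0603 0.3746] yaw 27.3 F [ 0.6  0.3 -0.5] t 11.7 j6 2.6143168364014504
tool shift cm [-8.22  9.3   0.06]
```

The stop is firm at 13 N with no further travel. One overview position checks both results by pixel measurement.

{"fn": "drive_tool", "kwargs": {
  "series": [
    {"x":-2.8,"y":3.1,"z":0,"turn":0},
    {"x":-2.8,"y":3.1,"z":0,"turn":0},
    {"x":-2.6,"y":3.1,"z":0,"turn":0},
    {"x":0,"y":0,"z":0,"turn":0},
    {"x":0,"y":0,"z":0,"turn":0}
  ]
}}

```text
clock: 12.2
eef_pos: [0.4304, -0.0605, 0.3731]
tool_rot: [0.972, 0.235, 0.001, 0.0]
force: [0.2, -0.2, 0.1]
finger_gap: 0.0003
gripper_force: 0.0
```

Run:
```python
from h import *
a=snap('wrist','w8');st();g=cv2.cvtColor(a['pixels'],cv2.COLOR_RGB2GRAY).astype(np.float32)
def samp(rad,z,azs): # ray-cast check: brightness along a circle of radius rad at height z
    q=np.array([proj(a,[*(C+rad*np.array([np.cos(t),np.sin(t)])),z]) for t in np.radians(azs)],np.float32)
    return cv2.remap(g,q[:,0],q[:,1],cv2.INTER_LINEAR).ravel()
A=np.arange(-164,-147.9,.25)
def cen(rad,z):
    s=samp(rad,z,A)>130; return A[s].mean().round(2),A[s].min(),A[s].max()
print('zero',[cen(r,.158) for r in(.066,.069,.072)]);print('ptr',[cen(r,.160) for r in(.057,.058,.059,.060)])
print('ball exp',proj(a,[.4935,.0783,.186]))
h=cv2.cvtColor(a['pixels'],cv2.COLOR_RGB2GRAY)
P=np.array([.498,.0325])
q=np.arange(80,180,4);px=np.array([proj(a,[*(P+.046*np.array([np.cos(t),np.sin(t)])),.186]) for t in np.radians(q)],np.float32)
print(list(zip(q.tolist(),cv2.remap(g,px[:,0],px[:,1],1).ravel().round().tolist())))
```

```text
pos [ 0.4306 -0.0598  0.373 ] yaw 27.24 F [0.4 0.1 0.1] t 12.25 j6 2.3345875486954952
zero [(np.float64(-156.0), np.float64(-157.25), np.float64(-154.75)), (np.float64(-156.0), np.float64(-157.25), np.float64(-154.75)), (np.float64(-158.03), np.float64(-164.0), np.float64(-154.75))]
ptr [(np.float64(-160.75), np.float64(-161.5), np.float64(-160.0)), (np.float64(-160.38), np.float64(-161.5), np.float64(-159.25)), (np.float64(-159.38), np.float64(-160.75), np.float64(-158.0)), (np.float64(-158.25), np.float64(-159.5), np.float64(-157.0))]
ball exp [146.81833254  29.677035  ]
[(80, 31.0), (84, 31.0), (88, 105.0), (92, 126.0), (96, 134.0), (100, 118.0), (104, 92.0), (108, 240.0), (112, 233.0), (116, 230.0), (120, 229.0), (124, 228.0), (128, 227.0), (132, 228.0), (136, 234.0), (140, 241.0), (144, 242.0), (148, 246.0), (152, 45.0), (156, 57.0), (160, 58.0), (164, 58.0), (168, 59.0), (172, 59.0), (176, 58.0)]
```

The clamp ball sits at azimuth 96°, the closed stop. From here the post hides part of the pointer, so I compare its visible edge with the aligned picture (w6).

Run:
```python
from h import *
for f in('w6','w8'):
    a=load(f);g=cv2.cvtColor(a['pixels'],cv2.COLOR_RGB2GRAY).astype(np.float32);A=np.arange(-166,-145.9,.2)
    for rad in(.058,.059,.060,.061):
        q=np.array([proj(a,[*(C+rad*np.array([np.cos(t),np.sin(t)])),.160]) for t in np.radians(A)],np.float32)
        s=A[cv2.remap(g,q[:,0],q[:,1],cv2.INTER_LINEAR).ravel()>130];print(f,rad,s.min().round(1),s.max().round(1))
```

```text
w6 0.058 -161.2 -150.8
w6 0.059 -160.2 -151.6
w6 0.06 -159.0 -152.8
w6 0.061 -158.0 -153.8
w8 0.058 -161.6 -159.2
w8 0.059 -160.8 -158.0
w8 0.06 -159.4 -157.0
w8 0.061 -158.4 -154.6
```

```bash
python3 -c "
from plant import *
print(sign_off())"
```

```text
the job is handed in; nothing more can be done
None
```

The job is handed in: the analyser's pointer is on the zero line to within about 0.3°, the clamp lever was pushed to its closed stop, and the arm is clear of everything, with about 12 of the 54 s used.

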